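# Show the carved panel to the bench magnifier and set it on the empty rest

### The arm

A 6-joint arm with a two-finger parallel gripper is mounted at the origin on the work surface. World frame = base frame: x ahead of the robot, y to its left, z up, the work surface at z = 0. Lengths are in mm, angles in rad, forces in N, time in s.
With the tool pointing down it reaches from about 300 to 750 mm from the base axis. Payload 8.5 kg.
Tool frame: the origin (TCP) lies at the very end of the fingers, on their centre line; the grasp point (between the pads) lies 19 mm behind it; z points along the fingers, y is the line along which they close (so a half turn about z gives the same grasp; the last joint's range is limited). The gripper opens to 85 mm and grips with 20 to 120 N. Pads are 22 mm wide; open, the fingers measure 114 mm over their backs; the gripper's body (76 mm by 85 mm) begins 54 mm behind the grasp point. The pads swing forward as they close: fully open they stand 13 mm farther back than shut.
Start: joints at [1.003, 0.381, 1.297, -0, 1.464, -0.215], TCP at [190.03, 516.109, 231.322] pointing down, gripper open.
Joint ranges: [-3.11, 3.11], [-0.89, 2.33], [0.22, 2.48], [-1.42, 4.56], [0.17, 2.85], [-2.88, 2.88]. Speed limits (rad/s): [2.39, 2.39, 3.14, 3.14, 3.14, 3.14].

### API

Orientations are given as a unit quaternion [w, x, y, z].
In Python, from workcell import * gives the robot as it stands. The module is installed in compiled form; this text tells all that it offers. Calls block until the motion is done:
- goto(position, orientation): joint-space move of the TCP to a pose.
- movel(position, orientation=None, velocity=150): straight line of the TCP; orientation=None keeps the orientation; velocity is the mean speed in mm/s.
- goto_joints(angles): joint-space move.
- command_gripper(opening): finger opening in mm; the grip force is fixed at half the most; returns when the fingers have stopped.
- pause(seconds).
- inverse_kinematics(position, orientation): joint angles nearest the present ones, or None.
- sense(): the state.
- snapshot(name): name is "side" or "top"; returns a dict with "img" (480x640x3 uint8, red, green, blue), "intrinsics" (3x3 intrinsics, pixels), "rvec" (rotation vector, rad) and "tvec" (3), from world to camera coordinates, as OpenCV has them. Camera axes: x right, y down, z forward; pixel columns grow to the right and rows downward; lengths in mm; the calibration is good to about 2 mm. A picture is of the moment at which its call begins. There is no depth.
A pose or a line that the arm cannot do raises Unreachable and nothing moves.
- finish_job(): hands the job in; it is judged then, once.
The state is a dict: "time": time; "joint_positions": joint angles; "qd": joint speeds; "joint_efforts": joint torques, N m; "eef_pos": TCP position; "orientation": TCP orientation; "wrist_force": force on the tool from outside, world axes, zero at the start; "wrist_torque": the same for the moment, N m; "gripper_width": finger opening in mm; "grip_force": force on a finger pad.
Only numpy, scipy, OpenCV 4.12 (cv2) and the standard library are available. Lean on these libraries where they do the work, as an engineer would, in place of code of your own. Each camera call takes 0.05 s, during which the arm holds its last target. There are 200 camera calls.

### The job

Take the carved wooden panel off the rest it leans on and hold it upright in front of the bench magnifier: its middle on the lens's axis, its carved face square to the lens. Bring it gently up against the rubber-tipped sprung fork, whose reach you must feel for because the last user left it anywhere, and hold it still there, lightly pressed and well short of the end of its spring, for two seconds. Then lower it onto the other, empty rest until it stands on the ledge before you let go, and leave it leaning there, centred, carved face outward as before; do not disturb the little wooden casket or the chisel lying by.

Things in the scene. Friction and masses are not known exactly. Their poses are not given: they have to be found in the camera images.
- panel: Carved light-wood plate 160 mm wide, 140 high, 14 thick, about 0.2 kg, low rosette on one face. Origin: middle of its lower edge, mid-thickness. x: out of the carved face; y: along the width; z: up the plate (top edge at z=140). At the start it leans on rest_full, z tilted 0.42 rad towards the rest's -x. Pinch it across its thickness at the top edge; the upper 60 mm stand clear of the rest.
- panel_mid (a point): Centre of the panel, 70 mm up its z axis from its origin, mid-thickness.
- rest_full: Wooden panel rest fixed to the bench; the panel leans on it at the start. Same build as rest_empty. Base 140 (x) x 170 (y) x 16 mm; origin at the centre of the underside; x is the way the carved face looks, y runs along the ledge.
- rest_empty: The same rest, fixed, empty. A 170 long flat ledge and a back, square to one another, both turned 0.42 rad about y: the back leans to -x as it rises, the ledge rises to +x. The back reaches 75 mm up the slope from the ledge; the ledge reaches 20 mm out from a seated panel's face, no lip. Highest point about 135 mm. Origin and axes as rest_full.
- rest_empty_seat (a point): Where the origin of a seated, centred panel lies on rest_empty's ledge: 30 mm along x from the rest's origin, 60 mm above the bench, 7 mm out from the back. Axes are the rest's (not tilted). A seated panel has its y along the rest's y, its carved face to the rest's +x, and its z 0.42 rad from vertical towards the rest's -x.
- viewer: Fixed bench magnifier; origin on the bench below the lens. Work is held on its -x side, carved face to +x. Lens 102 across, centre 200 mm up; base x -5 to 125, y +-75. At lens height two 14 mm thick rubber-tipped prongs (y = +-58) of a sprung fork reach to -x. Tips at x between -60 and -100 mm: not measured, feel for it. Spring 0.8 N plus 0.8 N per mm, 10 mm travel, then hard.
- lens (a point): Centre of the lens, 200 mm above the bench, in viewer axes: the lens's axis runs along x through it.
- casket: Bystander: small closed wooden box 84 x 64 x 49 mm. Origin at the centre of its underside.
- chisel: Bystander: chisel lying flat between the rests, 230 mm long, 24 mm thick. Origin at the bench under its ferrule; x from handle to blade.
- rest_empty_front (a point): A point in the air 60 mm along x in front of the seat and 40 mm above it, the side that the carved face must look to.
There are look-alikes about, which are no part of the job. Of the things shaped like the panel, the wood one is meant.

How it is judged:
By the outcome, as a careful person would: the job done as asked, in the order asked, and still so for the second after the job is handed in, with the robot touching nothing.
It also fails if it takes over 58 s, if anything falls off the work surface, if the arm or the gripper's body presses on something with over 40 N, if the wrist force passes 120 N, or if a joint passes its speed limit or range.

## Working session

There is one attempt and no reset: what is moved stays moved. The work goes in short steps, each a Python script; the robot and the scene stay as the last script left them, time stands still between calls to the robot, and variables do not carry over. Pictures are saved under pics/ and viewed, at most 10 in all, crops included, and the job is handed in when it is done.

```bash
mkdir -p pics
python3 - <<'E'
from workcell import *
import cv2,numpy as np,pickle
for n in("side","top"):
    s=snapshot(n); pickle.dump(s,open(n+".pkl","wb")); cv2.imwrite(f"pics/{n}0.png",s["img"][:,:,::-1])
    R=cv2.Rodrigues(np.array(s["rvec"],float))[0]; print(n,-R.T@np.array(s["tvec"]).ravel(),R[2])
print(sense())
E
```

```text
side [ -36.12763796 -740.87375192  877.14274712] [ 0.46539659  0.6214216  -0.63027074]
top [ 331.52675611    2.61460589 1314.32798037] [ 0.15371475 -0.02228288 -0.98786398]
{'time': 0.1, 'joint_positions': array([ 1.00270499e+00,  3.81149306e-01,  1.29818713e+00, -4.18401225e-06,
        1.46358941e+00, -2.15328726e-01]), 'qd': array([ 0.00105257, -0.000671  , -0.00113261,  0.00041489,  0.00025688,
       -0.00050784]), 'joint_efforts': array([ 3.80847399e-03, -4.49221802e+01, -2.31653613e+01, -1.52643734e-04,
        3.65674059e-03,  2.28436431e-05]), 'eef_pos': array([189.89136517, 515.89494451, 230.76167891]), 'orientation': array([-2.52564279e-04,  1.75467920e-01,  9.84484924e-01, -6.16901832e-04]), 'wrist_force': array([ 0.28936593,  0.19990872, -0.42125599]), 'wrist_torque': array([-0.00942693,  0.02495139, -0.01942249]), 'grip_force': 0.0, 'gripper_width': 85.19299048516983}
```

View pics/side0.png

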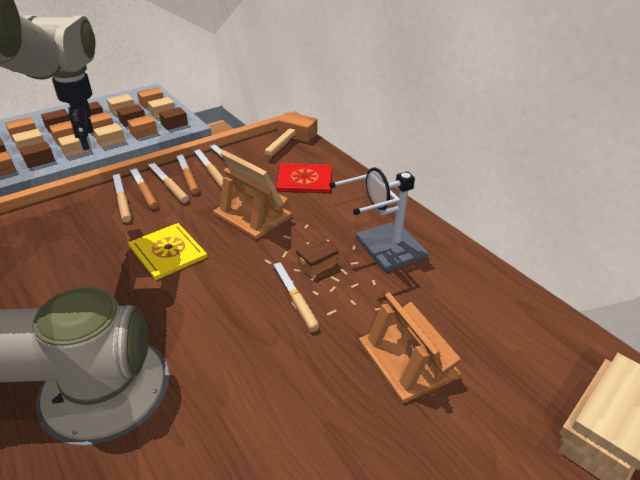

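View pics/top0.png

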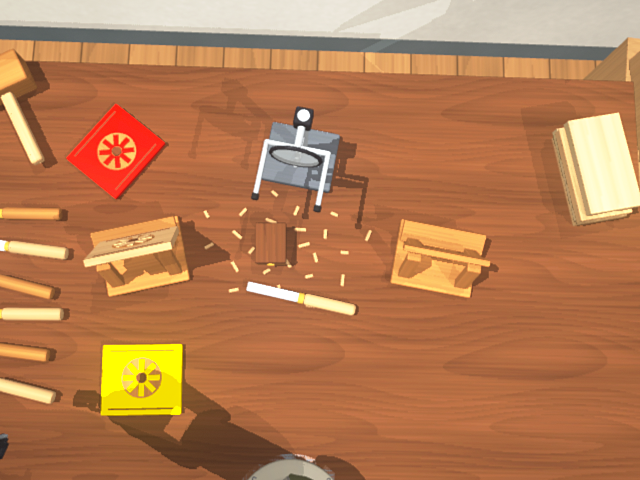

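Candidates for the panel: the light-wood leaning plate at top (135,245) / side (252,170); the red plate at top (117,151) / side (304,177); and the yellow plate at top (142,378) / side (168,249). I choose the wood one, leaning on the rest on the left (+y). The empty rest is at top (440,258), the viewer at (300,160), the casket at (270,243) and the chisel at (300,298). Next, a close crop to check the choice and read corners.

Run:
```python
import cv2,numpy as np,pickle
t=pickle.load(open("top.pkl","rb"))["img"][:,:,::-1]; s=pickle.load(open("side.pkl","rb"))["img"][:,:,::-1]
def tile(im,x,y):
    c=cv2.resize(im[y:y+100,x:x+130],None,fx=3,fy=3,interpolation=cv2.INTER_CUBIC)
    for k in range(0,130,10):
        if (x+k)%10==0 or 1:
            xx=(-x%10+k)*3; cv2.line(c,(xx,0),(xx,4 if (x+xx//3)%50 else 12),(255,255,255),1)
    for k in range(0,100,10):
        yy=(-y%10+k)*3; cv2.line(c,(0,yy),(4 if (y+yy//3)%50 else 12,yy),(255,255,255),1)
    return c
cv2.imwrite("pics/c1.png",np.vstack([np.hstack([tile(t,75,205),tile(t,240,110)]),np.hstack([tile(t,375,205),tile(s,200,140)])]))
```

```text
(no output)
```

View pics/c1.png

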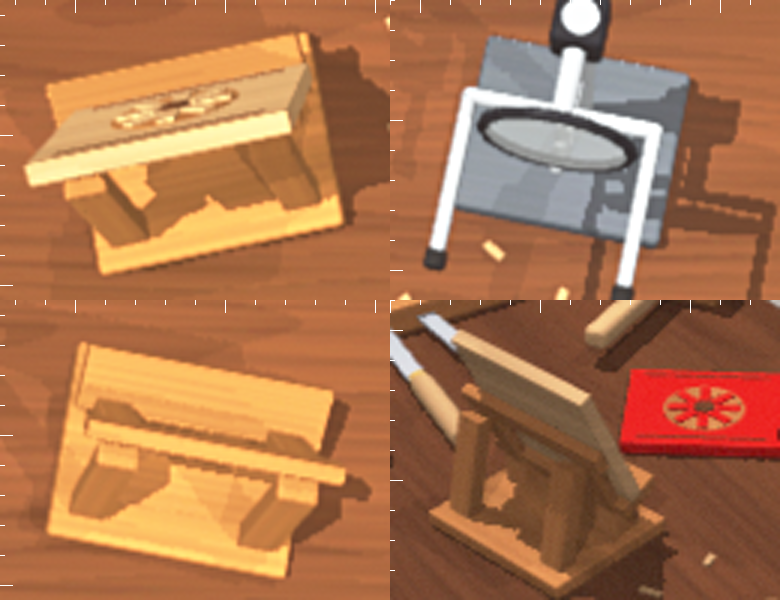

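The crop confirms the wood plate: rosette on the face looking towards +x (image up), top edge towards the robot. Next, poses from the corner pixels.

```bash
cat > geo.py <<'E'
import cv2,numpy as np,pickle
C={}
for n in("side","top"):
    s=pickle.load(open(n+".pkl","rb")); R=cv2.Rodrigues(np.array(s["rvec"],float))[0]; t=np.array(s["tvec"],float).reshape(3)
    C[n]=(np.array(s["intrinsics"],float),R,t)
def ray(n,p):
    K,R,t=C[n]; d=R.T@np.linalg.inv(K)@np.array([p[0],p[1],1.]); return -R.T@t,d
def onz(n,p,z):
    o,d=ray(n,p); return o+d*(z-o[2])/d[2]
def tri(pt,ps):
    P=[C[n][0]@np.c_[C[n][1],C[n][2]] for n in("top","side")]
    X=cv2.triangulatePoints(P[0],P[1],np.array(pt,float).reshape(2,1),np.array(ps,float).reshape(2,1)); return (X[:3]/X[3]).ravel()
def proj(n,X):
    K,R,t=C[n]; p=K@(R@np.array(X)+t); return p[:2]/p[2]
def fit(model,world):
    m=np.array(model,float);w=np.array(world)[:,:2];mc=m.mean(0);wc=w.mean(0)
    a=m-mc;b=w-wc;th=np.arctan2((a[:,0]*b[:,1]-a[:,1]*b[:,0]).sum(),(a*b).sum())
    c,s=np.cos(th),np.sin(th);R=np.array([[c,-s],[s,c]]);o=wc-R@mc
    return o,th,np.linalg.norm(w-(m@R.T+o),axis=1)
E
cat > m.py <<'E'
from geo import *
np.set_printoptions(precision=2,suppress=True)
T=lambda x,y,ox,oy:(ox+x/3,oy+y/3)
F=lambda pts,m:fit(m,[onz("top",p,z) for p,z in pts])
print("full",F([(T(48,87,75,205),16),(T(343,225,75,205),0),(T(303,34,75,205),16),(T(103,273,75,205),0)],[(70,85),(-70,-85),(70,-85),(-70,85)]))
print("empty",F([(T(335,92,375,205),16),(T(48,235,375,205),0),(T(87,43,375,205),16),(T(286,278,375,205),0)],[(70,-85),(-70,85),(70,85),(-70,-85)]))
for z in(10,20):print("viewer",F([(T(65,208,240,110),z),(T(270,243,240,110),z),(T(299,75,240,110),z),(T(100,38,240,110),z)],[(-5,75),(-5,-75),(125,-75),(125,75)]))
a=onz("top",T(45,260,240,110),200);b=onz("top",T(233,293,240,110),200)
print("tips",a,b,np.linalg.norm(a-b),"yaw",np.arctan2(-(a-b)[0],(a-b)[1]))
print("lens",tri(T(167,140,240,110),(378,188)),"tips tri",tri(T(45,258,240,110),(333,184)),tri(T(233,290,240,110),(357,211)))
a=onz("top",T(25,168,75,205),191);b=onz("top",T(287,132,75,205),185)
print("panel top ends",a,b,(a+b)/2,np.linalg.norm(a-b))
print("casket",onz("top",(270,243),49),"chisel",onz("top",(250,288),20),onz("top",(353,309),20))
E
python3 m.py
```

```text
full (array([517.26, 327.72]), np.float64(0.2520499426021851), array([7.19, 1.48, 4.59, 5.06]))
empty (array([ 528.97, -298.92]), np.float64(-0.18171787993300448), array([6.84, 2.74, 3.69, 4.21]))
viewer (array([685.14,   6.9 ]), np.float64(-0.15308395691527374), array([0.32, 1.41, 1.62, 1.48]))
viewer (array([681.98,   6.93]), np.float64(-0.15308395691527385), array([0.99, 2.11, 2.37, 2.13]))
tips [606.05  81.02 200.  ] [588.8  -34.09 200.  ] 116.38730227012022 yaw -0.148740886916177
lens [684.86   8.16 200.65] tips tri [608.24  80.37 200.7 ] [590.68 -33.94 198.99]
panel top ends [480.26 385.82 191.  ] [507.34 231.87 185.  ] [493.8  308.84 188.  ] 156.42194577926418
casket [546.53  57.32  49.  ] chisel [455.57  96.9   20.  ] [ 417.36 -117.93   20.  ]
```

```bash
cat > crop.py <<'E'
import cv2,numpy as np,pickle
t=pickle.load(open("top.pkl","rb"))["img"][:,:,::-1]; s=pickle.load(open("side.pkl","rb"))["img"][:,:,::-1]
def tl(im,x,y):
    c=cv2.resize(im[y-12:y+13,x-12:x+13],(200,200),interpolation=cv2.INTER_CUBIC)
    for k in range(0,25,2): 
        cv2.line(c,(k*8+4,0),(k*8+4,3 if (k-12)%10 else 9),(255,255,255),1);cv2.line(c,(0,k*8+4),(3 if (k-12)%10 else 9,k*8+4),(255,255,255),1)
    cv2.rectangle(c,(0,0),(199,199),(0,0,0),1); cv2.putText(c,f"{x},{y}",(110,194),0,.4,(255,255,255),1)
    return c
L=[(t,92,234),(t,178,218),(t,188,280),(t,109,295),(t,403,221),(t,486,236),(t,470,297),(t,392,283),(t,85,263),(t,171,244),(s,222,152),(s,265,173)]
ts=[tl(*a) for a in L]
cv2.imwrite("pics/c2.png",np.vstack([np.hstack(ts[i:i+4]) for i in(0,4,8)]))
E
python3 crop.py
```

```text
(no output)
```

View pics/c2.png

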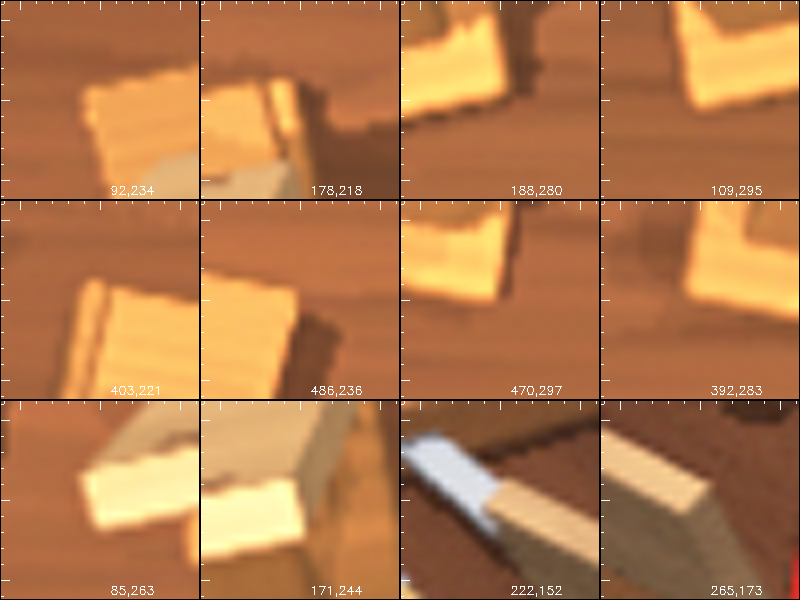

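The crop shows the front corners are the raised ledge (z≈71), with the base edge showing as a thin strip beyond it. Refitting with correct heights.

```bash
cat > m2.py <<'E'
from geo import *
np.set_printoptions(precision=2,suppress=True)
F=lambda pts,m:fit(m,[onz("top",p,z) for p,z in pts])
lx=54.7
f=F([((90.06,232.8),71),((173.7,216.2),71),((177.7,215.8),16),((188.9,279.4),0),((108.8,296.2),8)],[(lx,85),(lx,-85),(70,-85),(-70,-85),(-70,85)])
e=F([((404.06,219.6),71),((485.7,235.1),71),((401.8,218.6),16),((390.6,282.4),0),((469.8,297.1),8)],[(lx,85),(lx,-85),(70,85),(-70,85),(-70,-85)])
print("full",f);print("empty",e)
q=[onz("top",p,z) for p,z in [((82.56,259.9),190.7),((170.06,241.6),190.7),((85.06,266.6),185),((171.4,248.8),185)]]
print(np.array(q),np.mean(q,0)); print([np.arctan2(-(q[i]-q[i+1])[0],(q[i]-q[i+1])[1]) for i in(0,2)],np.linalg.norm(q[0]-q[1]),np.linalg.norm(q[2]-q[3]))
for a,b in [((82.56,259.9),(223.3,149.6)),((170.06,241.6),(266.3,171.4)),((85.06,266.6),(220.4,152.7)),((171.4,248.8),(263.2,174.7))]: print(tri(a,b))
o,th,_=f; c,s=np.cos(th),np.sin(th); print("pred panel top mid",o+np.array([c,s])*(30-57.1))
E
python3 m2.py
```

```text
full (array([519.63, 323.53]), np.float64(0.22520549702994183), array([0.83, 0.5 , 1.97, 3.16, 0.81]))
empty (array([ 531.42, -292.18]), np.float64(-0.15474803487450092), array([1.29, 2.2 , 1.56, 2.4 , 0.38]))
[[482.26 387.46 190.7 ]
 [520.03 232.59 190.7 ]
 [470.92 383.97 185.  ]
 [507.75 230.56 185.  ]] [495.24 308.64 187.85]
[np.float64(0.23921817167563666), np.float64(0.23558249300931053)] 159.40380591596175 157.7605371057549
[483.67 388.43 186.76]
[520.8  233.19 187.3 ]
[472.25 384.09 183.26]
[508.9  230.49 183.26]
pred panel top mid [493.22 317.48]
```

```bash
cat > h.py <<'E'
from workcell import *
import numpy as np
from scipy.spatial.transform import Rotation as Ro
np.set_printoptions(precision=3,suppress=True)
SG=1; TILT=.42; D=30.   # D: TCP below the top edge
YF,YE,YV=.235,-.155,-.152
TOPF=np.array([495,309,187.8])
LENS=np.array([685.,8.3,200.]); RE=np.array([531.4,-292.2,0])
def axes(yaw,tilt):
    M=Ro.from_euler("zy",[yaw,-tilt]).as_matrix(); return M[:,0],M[:,1],M[:,2]
def quat(yaw,tilt,sg=None):
    sg=sg or SG; px,py,pz=axes(yaw,tilt); z=-pz; y=sg*px; x=np.cross(y,z)
    q=Ro.from_matrix(np.c_[x,y,z]).as_quat(); return q[[3,0,1,2]]
def tcp(origin,yaw,tilt,d=None):   # TCP for a panel origin
    return np.array(origin)+axes(yaw,tilt)[2]*(140-(D if d is None else d))
def view(x,dz=0): # panel_mid at viewer x -> TCP
    ex=axes(YV,0)[0]; return tcp(LENS+ex*x+[0,0,dz-70],YV,0)
SEAT=RE+axes(YE,0)[0]*30+[0,0,60]
def F(n=8,dt=.02):
    a=[]
    for _ in range(n): a.append(np.r_[sense()["wrist_force"],sense()["wrist_torque"]]); pause(dt)
    return np.mean(a,0)
E
python3 - <<'E'
from h import *
for sg in(1,-1):
    g=TOPF-axes(YF,TILT)[2]*D
    for n,p,q in [("pre",g+axes(YF,TILT)[2]*70,quat(YF,TILT,sg)),("g",g,quat(YF,TILT,sg)),("v",view(-150),quat(YV,0,sg)),("v2",view(-80,40),quat(YV,0,sg)),("seat+",tcp(SEAT,YE,TILT)+[0,0,110],quat(YE,TILT,sg)),("seat",tcp(SEAT,YE,TILT),quat(YE,TILT,sg))]:
        print(sg,n,p,inverse_kinematics(p,q))
E
```

```text
1 pre [478.69  309.    224.324] [ 0.446  0.293  1.523 -0.217  0.954  0.304]
1 g [507.233 309.    160.407] [ 0.421  0.399  1.564 -0.233  0.805  0.317]
1 v [536.729  31.012 240.   ] [-0.163  0.353  1.316 -0.     1.473 -0.011]
1 v2 [605.922  20.413 280.   ] [-0.161  0.457  1.034 -0.     1.651 -0.009]
1 seat+ [ 516.187 -296.831  270.44 ] [-0.859  0.293  1.382  0.337  1.203 -0.784]
1 seat [ 516.187 -296.831  160.44 ] [-0.859  0.399  1.565  0.395  0.933 -0.902]
-1 pre [478.69  309.    224.324] [ 0.446  0.293  1.523 -0.217  0.954 -2.838]
-1 g [507.233 309.    160.407] [ 0.421  0.399  1.564 -0.233  0.805 -2.825]
-1 v [536.729  31.012 240.   ] None
-1 v2 [605.922  20.413 280.   ] None
-1 seat+ [ 516.187 -296.831  270.44 ] [-0.859  0.293  1.382  0.337  1.203  2.357]
-1 seat [ 516.187 -296.831  160.44 ] [-0.859  0.399  1.565  0.395  0.933  2.24 ]
```

Euler order must be intrinsic; fixing that, then reaching.

```bash
sed -i 's/"zy"/"ZY"/' h.py
python3 - <<'E'
from h import *
import cv2
q=quat(YF,TILT); pz=axes(YF,TILT)[2]; g=TOPF-pz*D
print(g,[inverse_kinematics(a,b) is not None for a,b in [(view(-150),quat(YV,0)),(view(-80,0),quat(YV,0)),(tcp(SEAT,YE,TILT),quat(YE,TILT)),(tcp(SEAT+[0,0,110],YE,TILT),quat(YE,TILT))]])
goto(g+pz*80,q); command_gripper(60)
movel(g+pz*25,q,150)
for n in("side","top"):
    s=snapshot(n); cv2.imwrite(f"pics/pre_{n}.png",s["img"][:,:,::-1])
a=cv2.imread("pics/pre_side.png")[90:260,170:370]; b=cv2.imread("pics/pre_top.png")[190:360,60:260]
cv2.imwrite("pics/pre.png",np.hstack([cv2.resize(x,(400,340),interpolation=cv2.INTER_CUBIC) for x in(a,b)]))
st=sense(); print(st["time"],st["eef_pos"],st["wrist_force"],st["gripper_width"])
E
```

```text
[506.897 311.848 160.407] [True, True, True, True]
2.4083 [497.086 309.652 184.422] [0.332 1.14  0.919] 60.05140518090702
```

View pics/pre.png

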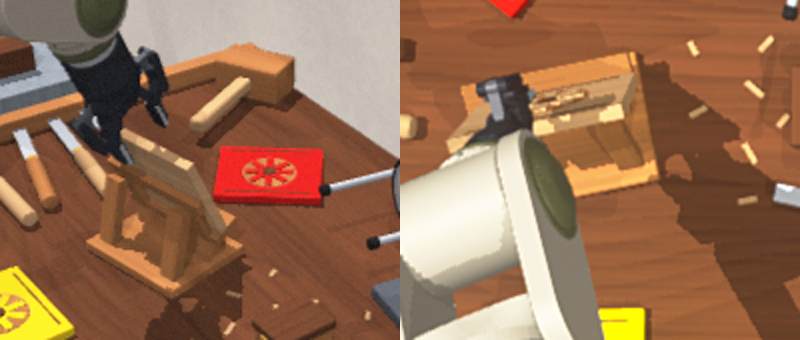

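The fingers straddle the top edge: side-crop tips at about (118,160) and (158,125), with the edge midpoint at (143,147). Grasp and lift.

Run:
```python
from h import *
q=quat(YF,TILT); px,py,pz=axes(YF,TILT); g=TOPF-pz*D
f0=F(4); movel(g,q,60); f1=F(4); print("ins",f1-f0)
command_gripper(0); st=sense(); print(st["gripper_width"],st["grip_force"],F(4)-f0,st["time"])
movel(g+px*6+pz*40,q,60); movel(g+px*10+pz*40+[0,0,60],q,120)
st=sense(); print(st["gripper_width"],st["grip_force"],F(4)-f0,st["time"],st["eef_pos"])
```

```text
ins [-0.592 -0.48  -0.613  0.019 -0.004 -0.02 ]
13.082652150303796 59.294278621673584 [-3.718 -1.341  3.57  -0.096  0.286 -0.041] 3.5917
13.087759107794476 58.40922653675079 [-0.619 -0.45  -3.333 -0.057  0.255 -0.032] 5.15 [499.52  310.013 259.951]
```

Run:
```python
from h import *
import cv2
q=quat(YV,0)
goto(view(-150,40),q); movel(view(-130,0),q,100); pause(.3)
for n in("side","top"): cv2.imwrite(f"pics/v_{n}.png",snapshot(n)["img"][:,:,::-1])
st=sense(); print(st["time"],st["eef_pos"]-view(-130,0),st["gripper_width"],F(10))
a=cv2.imread("pics/v_side.png")[130:280,270:430]; b=cv2.imread("pics/v_top.png")[90:240,210:370]
cv2.imwrite("pics/v.png",np.hstack([cv2.resize(x,(400,375),interpolation=cv2.INTER_CUBIC) for x in(a,b)]))
```

```text
7.3083 [-0.023 -0.027  0.23 ] 12.587844089284863 [-0.03  -0.199 -2.629  0.012  0.007 -0.   ]
```

View pics/v.png

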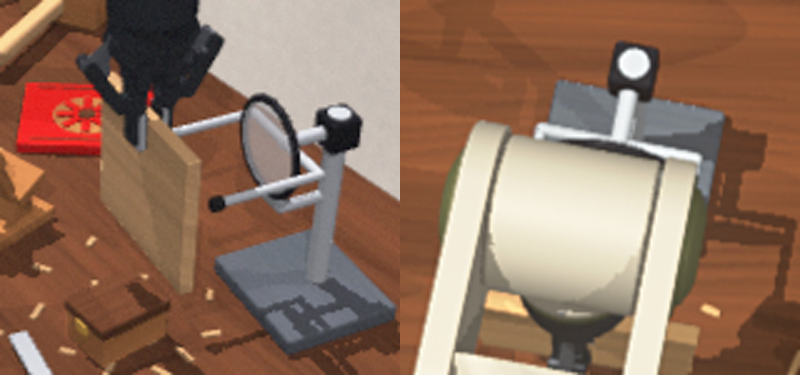

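Run:
```python
from geo import *
import h,numpy as np
ex,ey,ez=h.axes(h.YV,0); o=h.LENS+ex*-130-[0,0,70]
for m,c in [((-7,-80,0),(183,291)),((7,-80,0),(196,285)),((7,-80,140),(200,157)),((-7,80,0),(103,197)),((-7,80,140),(103,76))]:
    print(m,(proj("side",o+ex*m[0]+ey*m[1]+ez*m[2])-[270,130])*2.5,c)
print("lens",(proj("side",h.LENS)-[270,130])*2.5,"mm/px along y", proj("side",o+ey*10)-proj("side",o))
for s in(1,-1): print("tips",(proj("side",h.LENS+ex*-88+ey*58*s)-[270,130])*2.5,(proj("top",h.LENS+ex*-88+ey*58*s)))
t=cv2.imread("pics/v_side.png")[130:280,270:430]
cv2.imwrite("pics/v2.png",cv2.resize(t,(800,750),interpolation=cv2.INTER_CUBIC)[100:700])
```

```text
(-7, -80, 0) [177.443 294.812] (183, 291)
(7, -80, 0) [191.294 290.396] (196, 285)
(7, -80, 140) [199.995 158.717] (200, 157)
(-7, 80, 0) [ 97.264 198.953] (103, 197)
(-7, 80, 140) [98.219 72.055] (103, 76)
lens [268.503 145.764] mm/px along y [-2.    -2.369]
tips [155.302 137.096] [256.143 196.301]
tips [217.979 203.013] [318.557 207.461]
```

View pics/v2.png

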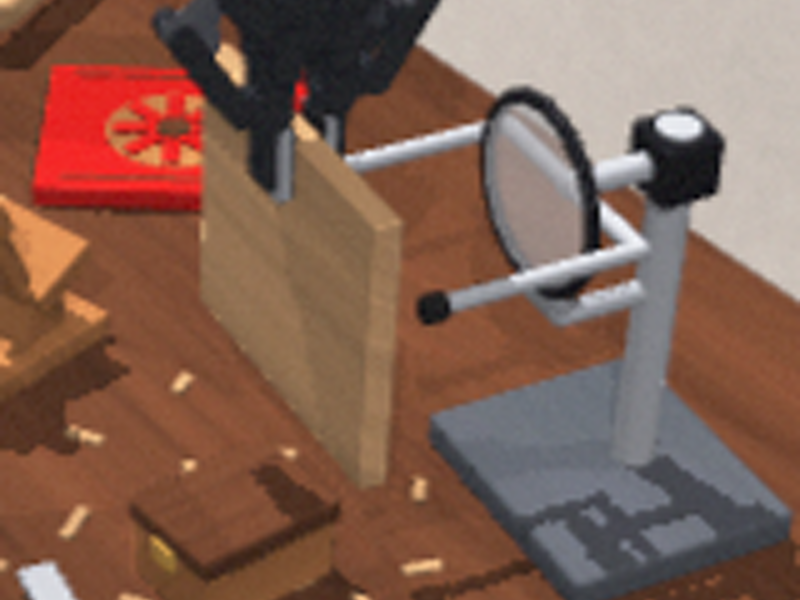

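The panel hangs upright. Its corners (5x crop: (360,487), (402,222), (202,300)) match prediction to about 1–2 mm, and the lens at (540,190) and near tip at (433,308) match too. Now feel for the fork.

Run:
```python
from h import *
q=quat(YV,0); ex,ey,_=axes(YV,0); s=ey*1
movel(view(-112)+s,q,60); pause(.3); f0=F(10); log=[]
x=-112.; hit=0
while x<-60:
    x+=1 if not hit else .5; movel(view(x)+s,q,15); pause(.08); f=(F(5)-f0); fx=-f[:3]@ex
    log.append((x,round(float(fx),2))); 
    if fx>1.1: hit+=1
    if fx>2.9: break
pause(.3); t0=sense()["time"]
for _ in range(6):
    pause(.3); f=F(5)-f0; print("hold",round(float(-f[:3]@ex),2),f[3:])
st=sense(); print(log[-14:],st["time"]-t0,st["time"],st["eef_pos"]-view(x)-s,st["gripper_width"])
```

```text
hold 2.9 [ 0.079  0.649 -0.178]
hold 2.82 [ 0.09   0.622 -0.196]
hold 2.86 [ 0.085  0.628 -0.184]
hold 2.94 [ 0.098  0.62  -0.166]
hold 2.93 [ 0.064  0.642 -0.166]
hold 3.33 [ 0.074  0.635 -0.186]
[(-111.0, 0.13), (-110.0, -0.42), (-109.0, 0.08), (-108.0, -0.11), (-107.0, -0.32), (-106.0, -0.24), (-105.0, 0.42), (-104.0, 0.02), (-103.0, 0.66), (-102.0, 1.44), (-101.5, 2.09), (-101.0, 2.18), (-100.5, 2.72), (-100.0, 2.95)] 2.299999999999999 16.825 [ 0.002 -0.002 -0.011] 13.194881529608152
```

Run:
```python
from h import *
import geo,cv2
a=geo.onz("side",(270+202/5,130+400/5),130);b=geo.onz("side",(270+360/5,130+587/5),130);c=geo.onz("side",(270+385/5,130+583/5),130)
print(a,b,c,np.arctan2(-(a-b)[0],(a-b)[1]),np.linalg.norm(a-b),np.linalg.norm(c-b))
ex,ey,_=axes(YV,0); print("pred",[LENS+ex*(-137)+ey*s for s in(80,-80)])
for n in("side","top"): cv2.imwrite(f"pics/h_{n}.png",snapshot(n)["img"][:,:,::-1])
a=cv2.imread("pics/h_side.png")[140:260,290:450]; b=cv2.imread("pics/h_top.png")[110:230,210:370]
cv2.imwrite("pics/h.png",np.vstack([cv2.resize(x,(400,300),interpolation=cv2.INTER_CUBIC) for x in(a,b)]))
```

```text
[563.679 104.683 130.   ] [540.43  -49.882 130.   ] [551.241 -53.964 130.   ] -0.1492926494023148 156.30351098508245 11.556115806980905
pred [array([561.693, 108.122, 200.   ]), array([537.466, -50.034, 200.   ])]
```

View pics/h.png

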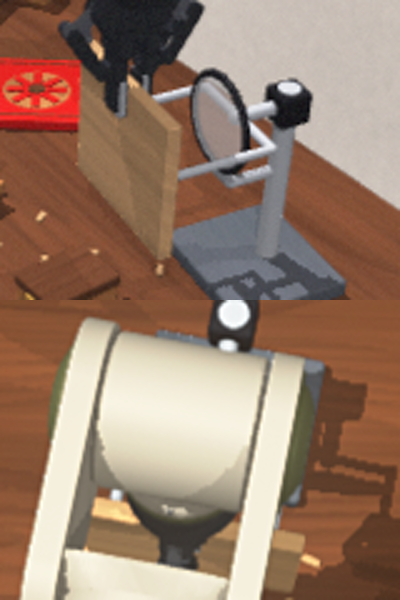

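Run:
```python
from h import *
ex,ey,_=axes(YV,0); s=ey*1; x=-100.
movel(view(-106)+s,quat(YV,0),40); pause(.3); f0=F(10)
movel(view(x)+s,quat(YV,0),15)
yaw=YV
for _ in range(8):
    pause(.1); f=F(6)-f0; fx=-f[:3]@ex; print(round(yaw,3),x,round(float(fx),2),round(f[5],3),"arm mm",round(f[5]/fx*1000,1))
    if f[5]>-.05: break
    yaw-=.008; x+=.3 if fx<2.9 else 0; movel(view(x)+s,quat(yaw,0),15)
print(sense()["time"])
```

```text
-0.152 -100.0 2.91 -0.183 arm mm -62.8
-0.16 -100.0 2.54 -0.179 arm mm -70.2
-0.168 -99.7 2.57 -0.094 arm mm -36.5
-0.176 -99.4 3.18 0.199 arm mm 62.7
19.7917
```

Run:
```python
from h import *
import geo
ex,ey,_=axes(YV,0); s=ey*1; x=-99.5
movel(view(x)+s,quat(-.1695,0),10); pause(.3); t0=sense()["time"]; f=[]
while sense()["time"]-t0<2.8: f.append(F(5,.02)); 
print(np.array(f)[::5],np.std(f,0)[:3],sense()["time"])
movel(view(-135)+s,quat(-.1695,0),60); pause(.2); print(F(8))
for p in [((404.06,219.6),(485.7,235.1),71,71),((390.6,282.4),(469.8,297.1),0,4),((391.5,281),(402.4,218.8),16,16)]:
    a=geo.onz("top",p[0],p[2]);b=geo.onz("top",p[1],p[3]); d=a-b; print(a,b,np.linalg.norm(d),np.arctan2(-d[0],d[1]))
```

```text
[[-2.259  1.125 -2.827  0.278  0.549  0.048]
 [-2.783  1.47  -3.392  0.272  0.542  0.022]
 [-2.602  1.34  -3.366  0.289  0.573  0.008]
 [-2.429  0.959 -3.687  0.254  0.547  0.036]
 [-2.398  0.873 -3.474  0.258  0.556  0.01 ]
 [-2.625  1.73  -3.662  0.255  0.556  0.019]
 [-2.601  1.237 -4.365  0.269  0.55   0.042]] [0.16  0.202 0.324] 23.175
[ 0.017  0.317 -2.592 -0.003  0.007 -0.01 ]
[ 598.789 -215.353   71.   ] [ 571.276 -382.686   71.   ] 169.57959391047115 -0.16295902215683275
[ 477.062 -199.096    0.   ] [ 449.708 -366.831    4.   ] 169.99793684282335 -0.16165226408813402
[ 478.292 -198.526   16.   ] [ 612.251 -221.441   16.   ] 135.90490726259375 1.4013817025607076
```

Balanced two-prong hold at about 2.8 N for over 2 s. Now transfer and set down.

```bash
sed -i 's/^YF,YE,YV.*/YF,YE,YV=.235,-.165,-.152/; s/^\(LENS.*\)RE=.*/\1RE=np.array([531.6,-292.3,0])/' h.py
python3 - <<'E'
from h import *
px,py,pz=axes(YE,TILT); q=quat(YE,TILT); g=tcp(SEAT,YE,TILT)
movel(view(-175,50),quat(-.1695,0),120)
goto(g+px*8+pz*100,q); movel(g+px*8+pz*14,q,90); pause(.3); f0=F(10); log=[]
for i in range(26):
    d=13-i; movel(g+px*8+pz*d,q,25); pause(.05); f=(F(4)-f0)[:3]; log.append((d,round(float(f@pz),2),round(float(f@px),2)))
    if f@pz>3.5: break
print(log[-8:],sense()["time"])
log=[]
for o in np.arange(7,-8,-1.):
    movel(g+px*o+pz*d,q,25); pause(.05); f=(F(4)-f0)[:3]; log.append((o,round(float(f@pz),2),round(float(f@px),2)))
    if f@px>3: break
st=sense(); print(log,st["time"],st["gripper_width"],st["wrist_force"],st["wrist_torque"])
import cv2
for n in("side","top"): cv2.imwrite(f"pics/p_{n}.png",snapshot(n)["img"][:,:,::-1])
a=cv2.imread("pics/p_side.png")[250:410,340:500]; b=cv2.imread("pics/p_top.png")[190:350,370:530]
cv2.imwrite("pics/p.png",np.hstack([cv2.resize(x,(400,400),interpolation=cv2.INTER_CUBIC) for x in(a,b)]))
E
```

```text
[(7, -0.18, -0.3), (6, 0.48, -0.04), (5, 0.21, -0.04), (4, 0.04, -0.05), (3, 0.01, -0.37), (2, 0.46, -0.25), (1, -0.13, 0.45), (0, 7.06, -0.12)] 32.8667
[(np.float64(7.0), 7.77, 2.23), (np.float64(6.0), 7.49, 2.91), (np.float64(5.0), 8.21, 3.22)] 33.9667 13.011677155865748 [-0.779  1.946  6.232] [ 0.111 -0.303  0.062]
```

View pics/p.png

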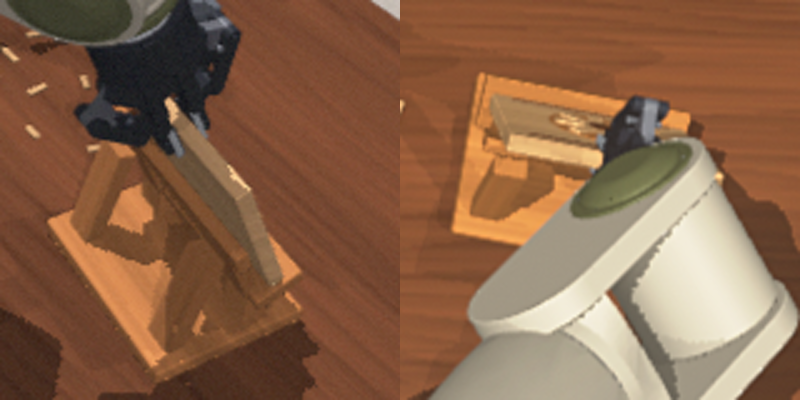

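Run:
```python
from h import *
px,py,pz=axes(YE,TILT); q=quat(YE,TILT); g=tcp(SEAT,YE,TILT); log=[]
d=.6; f0=np.array([0,0,-2.8])
for o in np.arange(5,-6,-1.):
    movel(g+px*o+pz*d,q,25); pause(.05); f=(F(4))[:3]-f0; log.append((float(o),round(float(f@pz),2),round(float(f@px),2)))
    if f@px>5.5: break
st=sense(); print(log,st["time"],st["gripper_width"],st["wrist_torque"])
```

```text
[(5.0, 4.36, -0.11), (4.0, 1.41, 1.05), (3.0, 0.11, -0.35), (2.0, 0.46, 0.04), (1.0, 0.08, 0.08), (0.0, -0.2, 0.06), (-1.0, -0.5, 1.1), (-2.0, -1.94, 4.44), (-3.0, -3.91, 8.26)] 37.3667 12.905748863940302 [-0.028 -1.266  0.231]
```

Run:
```python
from h import *
import cv2
px,py,pz=axes(YE,TILT); q=quat(YE,TILT); g=tcp(SEAT,YE,TILT); f0=np.array([0,0,-2.8])
for d in np.arange(.5,-3,-.5):
    movel(g-px*1+pz*d,q,25); pause(.05); f=F(4)[:3]-f0; print(d,f@pz,f@px)
    if f@pz>2.5: break
command_gripper(45); pause(.3); print(sense()["time"],F(4))
movel(g-px*1+pz*90,q,100); goto([380,-150,330],quat(YE,.2)); pause(.2)
for n in("side","top"): cv2.imwrite(f"pics/e_{n}.png",snapshot(n)["img"][:,:,::-1])
a=cv2.imread("pics/e_side.png")[270:410,340:480]; b=cv2.imread("pics/e_top.png")[190:330,370:510]
cv2.imwrite("pics/e.png",np.hstack([cv2.resize(x,(400,400),interpolation=cv2.INTER_CUBIC) for x in(a,b)]))
st=sense(); print(st["time"],st["eef_pos"],st["wrist_force"])
```

```text
0.5 -0.18374453293789833 1.390346933610834
0.0 7.583255702947928 0.09194950930889156
38.8083 [-0.056  0.088 -0.122  0.022  0.202  0.004]
41.0 [ 380.207 -150.497  329.343] [-0.08  -0.261  0.15 ]
```

View pics/e.png

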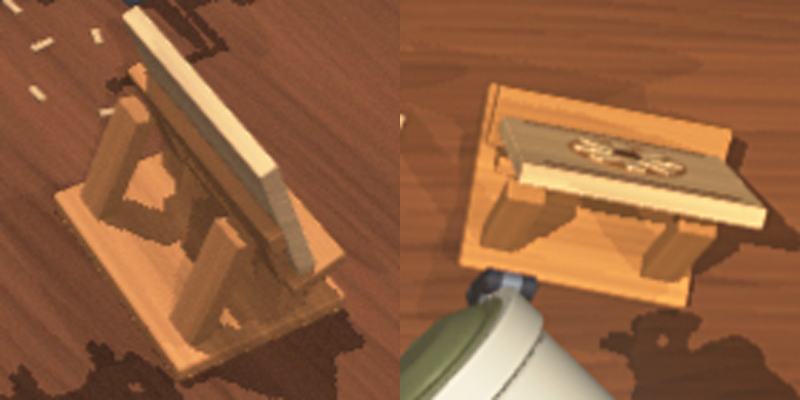

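Run:
```python
from h import *
import geo
P=lambda x,y:(370+(x-400)*.35-.3,190+y*.35-.3)
q=np.array([geo.onz("top",P(*p),z) for p,z in[((519,165),190.7),((767,207),190.7),((521,185),185),((763,228),185)]])
m=q.mean(0); ex,ey,_=axes(YE,0); print(q,m,(m-RE)@ex,(m-RE)@ey,"exp -27,0",[np.arctan2(-(q[i]-q[i+1])[0],(q[i]-q[i+1])[1]) for i in(0,2)])
```

```text
[[ 521.321 -207.788  190.7  ]
 [ 498.38  -367.568  190.7  ]
 [ 509.266 -210.125  185.   ]
 [ 485.495 -366.531  185.   ]] [ 503.615 -288.003  187.85 ] -28.310354726241084 -0.3579789575950132 exp -27,0 [np.float64(-0.1426058607588964), np.float64(-0.15082833077498478)]
```

The panel is seated and centred: offset −0.4 mm along the ledge, top edge where expected. Handing in.

```bash
python3 -c "
from workcell import *
print(finish_job())"
```

```text
the job is handed in; nothing more can be done
None
```

Job handed in at about 41 s (the result isn't shown to me): the panel was held on the lens axis, pressed evenly on both fork prongs at about 2.8 N for 2.8 s after two earlier feeling touches on one prong. It now leans centred on the empty rest, carved face outward; the arm's path kept clear of the casket and chisel, though I did not check them in a final picture.

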